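# Pin the filter leaves in line

## Task

Swing the cover leaf of the filter block in over the block, then take the square-headed stack pin from its stand and push it down through both swing leaves into the bore of the block until its collar sits on the cover leaf, and let go of it. The lower leaf has stopped a little short of the line and is hidden once covered: feel for its hole and draw the leaves into line with the pin, gently, without ever forcing the pin. Leave the short pin in its stand and the other things where they are.

Things in the scene. Friction and masses are not known exactly. Their poses are not given: they have to be found in the camera images.
- filter_block: grey filter block, fixed to the bench: 172 long (x from -77 to +95), 64 wide (y), 30 high, origin on its underside. An upright steel post at x=+65, y=0 carries two flat aluminium leaves, 8 thick, that swing one above the other and reach towards the block's -x end; each has a glass window and, 130 from the post axis, a round 12 mm pin hole in a 34 mm square tab
- leaf_post (a point): top centre of the post (18 across, 64 above the bench). The lower leaf on it (32 to 40 above the bench) is not measured, and hidden once covered: it stopped short of the line on the side to which the cover leaf opens (block's -y), its hole 4 to 13 mm off the bore. It stays where it is left; about 4 N sideways at its hole moves it, so the pin in its hole can drag it into line
- block_bore (a point): centre of the mouth of the 12 mm pin bore in the top face of the filter block, 30 above the bench, at x=-65, y=0 of the block; the bore is 26 deep and closed below
- cover_leaf (a joint): swing angle of the upper (cover) leaf about the upright post, rad: 0 = in line with the block, its hole over the bore; grows as the leaf swings out to the block's -y side (anticlockwise seen from above). Range -0.15 to 1.2; stays where it is left (about 2 N at its hole, 3 N at its knob moves it)
- cover_hole (a point): centre of the pin hole of the cover leaf (12 mm wide, slightly countersunk), at the leaf's top face, 50 above the bench; the leaf is 8 thick; its frame turns with the leaf, x axis pointing from the hole to the post
- cover_knob (a point): top centre of the small round black knob on the cover leaf, 14 across and 14 high on a thin neck, 90 from the post axis (40 from the hole); its top is 68 above the bench
- stack_pin: steel stack pin, 0.06 kg, standing in the pin stand: square head 16x16 and 28 high on a round collar 24 across and 3 thick, round shank below it 10 across and 40 long, the last 6 mm tapered to 6 across. Origin on the axis at the underside of the collar, z up to the head; head from z=3 to z=31, its flats face the x and y axes
- stack_pin_tip (a point): centre of the lower end of the stack pin's shank, 40 below its origin
- stop_pin: short steel stop pin with a low round head (22 across, 12 high), shank 10 across and 22 long, in the other hole of the pin stand; not the one wanted. Origin on the axis under the head
- pin_stand: grey plastic pin stand, fixed: 120 (x) by 44 (y), 45 high, with two 12 mm holes at x=-35 and x=+35; origin on its underside
- tally: silver hand tally counter, 44x51x40 mm, bystander, origin at the centre of its underside. It stands in front of a fixed tall microscope (about 0.4 m high, x from 0.48 to 0.85, y from -0.28 to -0.03): pass between the sides of the bench in front of it, with the arm drawn in to about x=0.38
- blue_filter: loose blue glass filter in a black ring, 33 across, 9 high mm, bystander, origin at the centre of its underside
- objective_case: round screw-top objective case, 36 across, 59 high mm, bystander, origin at the centre of its underside
- oil_bottle: amber dropper bottle, 30 across, 68 high mm, bystander, origin at the centre of its underside
- slide_tray: flat slide tray, 89x68x10 mm, bystander, origin at the centre of its underside

How it is judged:
By the outcome, as a careful person would: the job done as asked, in the order asked, and still so for the second after the job is handed in, with the robot touching nothing.
It also fails if it takes over 56 s, if anything falls off the work surface, if the arm or the gripper's body presses on something with over 40 N, if the wrist force passes 120 N, or if a joint passes its speed limit or range.

## Robot

A 6-joint arm with a two-finger parallel gripper is mounted at the origin on a cart in front of the work surface, level with it; the furniture and walls round the work are solid. World frame = base frame: x ahead of the robot, y to its left, z up, the work surface at z = 0. Lengths are in m, angles in rad, forces in N, time in s.
With the tool pointing down it reaches from about 0.375 to 0.9 m from the base axis. Payload 3.1 kg.
Tool frame: the origin (TCP) lies on the centre line of the jaws, within the pads' length; the fingertips stand 22 mm ahead of it and the grasp point (between the pads) lies 3 mm ahead of it; z points along the fingers, y is the line along which they close (so a half turn about z gives the same grasp; the last joint's range is limited). The gripper opens to 85 mm and grips with 20 to 120 N. Pads are 22 mm wide; open, the fingers measure 114 mm over their backs; the gripper's body (76 mm by 85 mm) begins 54 mm behind the grasp point. The pads swing forward as they close: fully open they stand 13 mm farther back than shut.
Start: joints at [-1.435, 0.527, 1.433, -0, 1.181, -0.178], TCP at [0.194, -0.594, 0.217] pointing down, gripper open.
Joint ranges: [-3.08, 3.08], [-0.75, 2.2], [0.22, 2.44], [-1.43, 4.57], [0, 2.65], [-2.85, 2.85]. Speed limits (rad/s): [2.79, 2.79, 3.14, 3.14, 3.14, 3.14].

## Interface

Orientations are given as a unit quaternion [x, y, z, w].
In Python, from station import sense, eyes, job gives the robot as it stands.
- The arm moves only by the shell command python3 -m pendant 'ROWS' [FORCE]. ROWS is one flat JSON list of numbers that holds 1 to 20 rows one after another, with no inner brackets; each row has 5 numbers: dx, dy, dz in normalised numbers (1 is 1 m), then a turn about the tool's z in fractions of the full range, 1 being 2 pi rad, then the opening from 0.0 (shut) to 1.0 (fully open); each row is the pose to reach, as a shift and turn from the pose commanded when the command began, along the tool's axes at that moment; what a row does not reach only later rows make up. A row lasts 1/10 s, in which the tool goes at most 0.05 m and 0.15 rad, less where a joint would pass 70% of its speed; a pose out of reach is approached as far as the arm can. The fingers move at their own pace and stop on an object; FORCE is the grip in N (left out, the last holds). Time passes only in rows, so rows that do not move let the fingers close. It prints the time, the measured TCP pose, the force, the opening and the grip force at its end. A shift or turn number past 1, either way, is cut back to 1. Input that does not fit is refused with a message, and nothing moves.
- sense(): the state, without advancing time (a new reading comes with each control period).
- eyes.snapshot(name): name is "scene" or "top"; returns a dict with "pixels" (384x512x3 uint8, red, green, blue), "range_z" (384x512 float32, m along the optical axis (not along the pixel's ray), 0 where there is no reading), "fov_y" (degrees; the focal length in pixels is half the picture's height over the tangent of half this angle, whatever the lens; pixels are square), "cx", "cy" (the principal point, pixels), "k1" (the pictures are not rectified: a ray, as slopes to the right and down, at radius r is drawn at 1 + k1 r^2 times it, then the intrinsics apply), "R" (3x3) and "t" (3): a world point X has camera coordinates R X + t. Camera axes: x right, y down, z forward; pixel columns grow to the right and rows downward; lengths in m; the calibration is good to about 2 mm. A picture is of the moment at which its call begins.
- job.sign_off(): hands the job in; it is judged then, once.
The state is a dict: "t": time; "q": joint angles; "qd": joint speeds; "tau": joint torques, N m; "tcp_pos": TCP position; "tool_rot": TCP orientation; "force": force on the tool from outside, world axes, zero at the start; "ft_torque": the same for the moment, N m; "finger_gap": opening from 0.0 (shut) to 1.0 (fully open); "gripper_force": force on a finger pad.
Only numpy, scipy, OpenCV 4.12 (cv2) and the standard library are available. Lean on these libraries where they do the work, as an engineer would, in place of code of your own. Each camera call takes 0.05 s, during which the arm holds its last target. There are 200 camera calls.

## Working session

There is one attempt and no reset: what is moved stays moved. The work goes in short steps, Python scripts to look and compute and a shell command to move; the robot and the scene stay as the last step left them, time stands still between calls to the robot, and variables do not carry over. Pictures are saved under pics/ and viewed, at most 10 in all, crops included, and the job is handed in when it is done.

```bash
mkdir -p pics; ls; cat > h.py <<'E'
import numpy as np, cv2
from station import sense, eyes, job
def snap(n): return eyes.snapshot(n)
def f(s): return s["pixels"].shape[0]/2/np.tan(np.radians(s["fov_y"])/2)
def ray(s,u,v):
    F=f(s); d=np.array([(u-s["cx"])/F,(v-s["cy"])/F]); x=d.copy()
    for _ in range(30): x=d/(1+s["k1"]*(x@x))
    R=np.array(s["R"]); return -R.T@np.array(s["t"]), R.T@np.array([x[0],x[1],1])
def plane(s,u,v,z):
    o,d=ray(s,u,v); return o+d*(z-o[2])/d[2]
def depth(s,u,v):
    o,d=ray(s,u,v); return o+d*s["range_z"][int(round(v)),int(round(u))]
def proj(s,X):
    c=np.array(s["R"])@X+s["t"]; x=c[:2]/c[2]; x=x*(1+s["k1"]*(x@x)); return x*f(s)+[s["cx"],s["cy"]]
def tri(a,b):
    (o1,d1),(o2,d2)=a,b; A=np.stack([d1,-d2],1); k=np.linalg.lstsq(A,o2-o1,rcond=None)[0]
    p,q=o1+d1*k[0],o2+d2*k[1]; return (p+q)/2,np.linalg.norm(p-q)
E
python3 - <<'E'
from h import *
for n in("scene","top"):
    s=snap(n); np.savez(n+"0.npz",**s); cv2.imwrite(f"pics/{n}0.png",cv2.resize(s["pixels"][...,::-1],(800,600),interpolation=cv2.INTER_CUBIC))
    print(n,s["fov_y"],s["k1"],-np.array(s["R"]).T@s["t"],np.array(s["R"])[2])
print(sense())
E
```

```text
pics
scene 42.16238193903809 0.04265577873620301 [-0.33121421  0.41791667  1.09448883] [ 0.61657152 -0.31815031 -0.72015272]
top 51.58420576798706 -0.019571416617780432 [ 0.25953077 -0.01959413  1.25624692] [ 2.40920336e-01  5.42044913e-04 -9.70544743e-01]
{'t': 0.1, 'q': array([-1.43448449e+00,  5.28404200e-01,  1.43380209e+00,  2.44197146e-05,
        1.18142939e+00, -1.78474751e-01]), 'qd': array([-0.00106412, -0.00320531, -0.00259038,  0.0007089 , -0.00167099,
        0.00088111]), 'tau': array([ 3.77212982e-04, -4.43303990e+01, -1.78586876e+01, -1.32184891e-04,
        3.89378562e-03,  1.49207409e-05]), 'tcp_pos': array([ 0.19346231, -0.59357317,  0.2162036 ]), 'tool_rot': array([ 9.87639437e-01,  1.56739587e-01,  3.28220788e-05, -1.02104790e-03]), 'force': array([-0.15898577,  0.4990215 , -0.20648129]), 'ft_torque': array([ 0.01667145, -0.04651278,  0.06300013]), 'gripper_force': 0.0, 'finger_gap': 0.9961805202423595}
```

View pics/scene0.png

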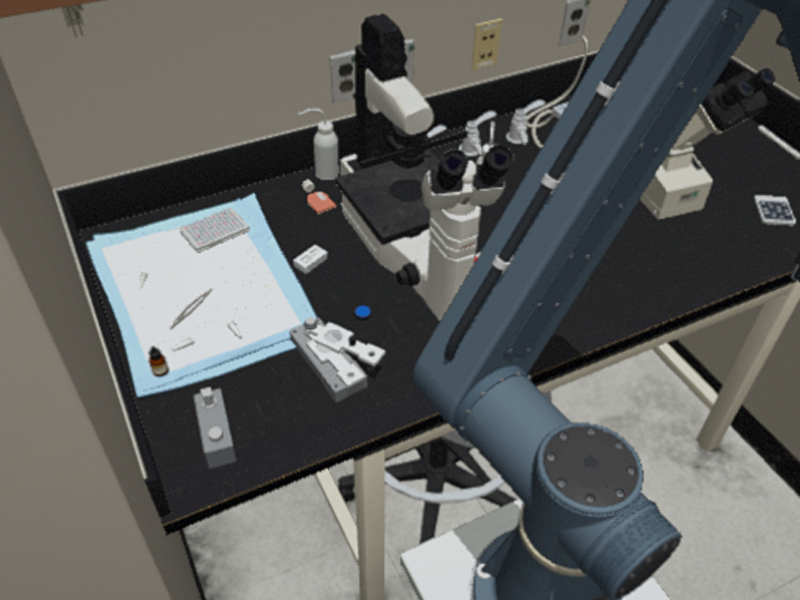

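View pics/top0.png

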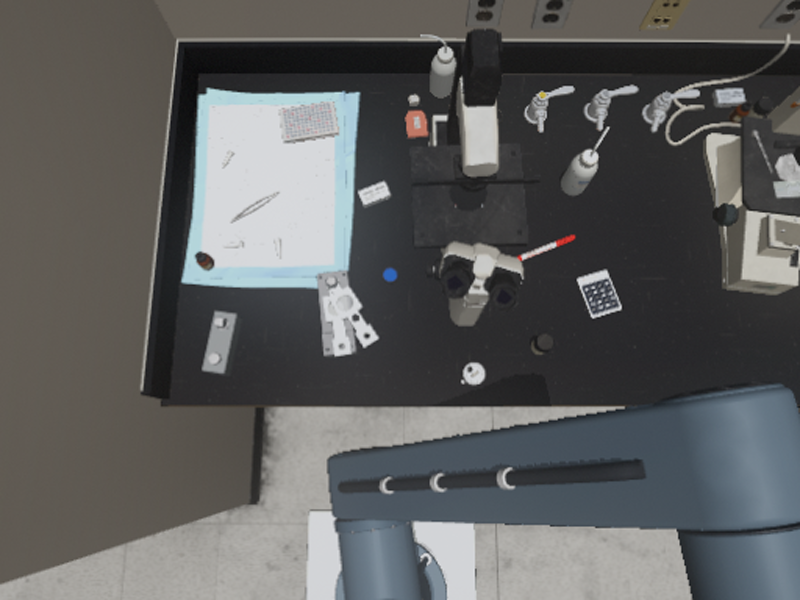

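The scene view shows the block near (335,355), with the stand at (215,430) and its square pin at (208,395). In the top view the block is at (338,315), the post at (333,281) and the cover hole near (365,335). The square pin head is at (222,320) and the stop pin at (213,357). Next I'll zoom in.

```bash
python3 - <<'E'
from h import *
a=dict(np.load("top0.npz"))["pixels"]; b=dict(np.load("scene0.npz"))["pixels"]
c=cv2.resize(a[165:240,120:250][...,::-1],None,fx=6,fy=6,interpolation=cv2.INTER_CUBIC)
d=cv2.resize(b[195:305,115:250][...,::-1],None,fx=5.5,fy=5.5,interpolation=cv2.INTER_CUBIC)[:600]
cv2.imwrite("pics/ct.png",c); cv2.imwrite("pics/cs.png",d)
E
```

```text
(no output)
```

View pics/ct.png

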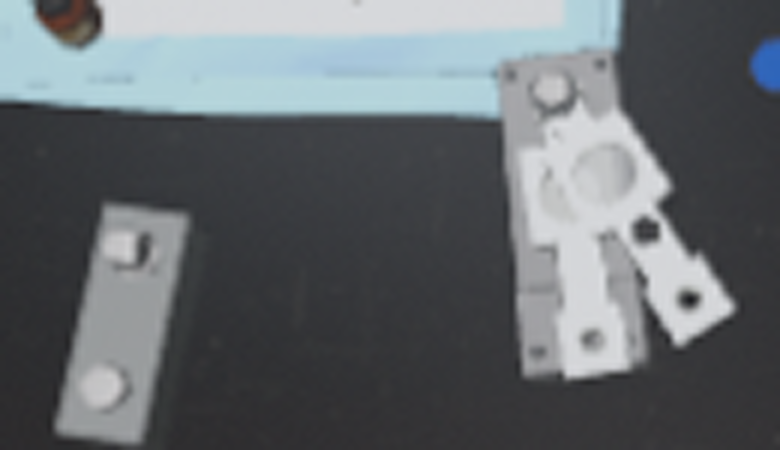

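View pics/cs.png

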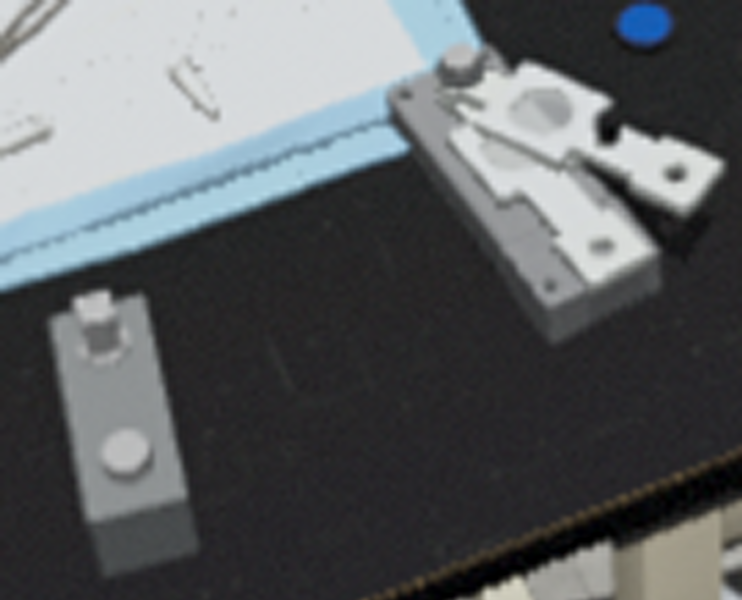

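The zoomed top crop shows the post at (552,90), knob (646,229), cover hole (688,298), lower hole (592,338), square pin (120,245) and stop pin (103,386). The scene crop shows the same points: post (461,58), cover hole (676,173), lower hole (601,245) and pin head (95,300).

```bash
python3 - <<'E'
from h import *
T=dict(np.load("top0.npz")); S=dict(np.load("scene0.npz"))
t=lambda x,y:((x+.5)/6-.5+120,(y+.5)/6-.5+165)
s=lambda x,y:((x+.5)/5.5-.5+115,(y+.5)/5.5-.5+195)
P={"post":((548,88),(460,52),.064),"cover":((688,298),(676,173),.05),"lower":((592,338),(601,245),.04),"knob":((646,227),(608,122),.068),
"pinhead":((120,245),(95,301),.076),"stop":((101,385),(126,449),.057)}
for n,(a,b,z) in P.items():
    X,e=tri(ray(T,*t(*a)),ray(S,*s(*b)))
    print(n,X.round(4),"err",e.round(4),"top@z",plane(T,*t(*a),z).round(4),"scene@z",plane(S,*s(*b),z).round(4),"depth",depth(T,*t(*a)).round(4),depth(S,*s(*b)).round(4))
def corners(s,mask,z,name):
    c=max(cv2.findContours(mask,cv2.RETR_EXTERNAL,cv2.CHAIN_APPROX_NONE)[0],key=cv2.contourArea)[:,0]
    p=np.array([plane(s,*q,z)[:2] for q in c.astype(float)]); r=cv2.minAreaRect((p*1000).astype(np.float32)); print(name,r)
# height masks from depth
for nm,q in(("top",T),("scene",S)):
    v,u=np.mgrid[0:384,0:512]; Z=np.zeros((384,512));XY=np.zeros((384,512,2))
    sub=(slice(160,245),slice(115,255)) if nm=="top" else (slice(190,310),slice(110,255))
    for i in range(sub[0].start,sub[0].stop):
        for j in range(sub[1].start,sub[1].stop):
            X=depth(q,j,i); Z[i,j]=X[2];XY[i,j]=X[:2]
    st=((abs(Z-.045)<.006)&(XY[...,1]>.27)).astype(np.uint8); corners(q,st,.045,nm+" stand")
    bl=((abs(Z-.035)<.035)&(Z>.022)&(XY[...,1]<.27)&(XY[...,0]>.35)).astype(np.uint8); corners(q,bl,.03,nm+" block+")
print("block corners")
for a in((522,377),(648,367),(500,62),(612,50)): print(plane(T,*t(*a),.03).round(4))
for a in((397,90),(555,320),(660,262)): print(plane(S,*s(*a),.03).round(4))
E
```

```text
post [0.5912 0.1218 0.0688] err 0.0032 top@z [0.5935 0.1237 0.064 ] scene@z [0.5943 0.1193 0.064 ] depth [0.5934 0.1237 0.0643] [0.593  0.1197 0.0654]
cover [0.4851 0.0494 0.0481] err 0.0022 top@z [0.4854 0.0502 0.05  ] scene@z [0.4829 0.0492 0.05  ] depth [0.4937 0.0527 0.006 ] [ 5.222e-01  3.140e-02 -4.000e-04]
lower [0.4658 0.0993 0.0393] err 0.002 top@z [0.4663 0.1    0.04  ] scene@z [0.4646 0.0987 0.04  ] depth [0.4678 0.1009 0.0307] [0.4675 0.0976 0.0362]
knob [0.5195 0.0707 0.0622] err 0.002 top@z [0.5188 0.0711 0.068 ] scene@z [0.5141 0.0719 0.068 ] depth [0.5191 0.0712 0.0667] [0.5095 0.0738 0.0735]
pinhead [0.5062 0.3352 0.0805] err 0.0007 top@z [0.5073 0.3369 0.076 ] scene@z [0.5097 0.3346 0.076 ] depth [0.5075 0.3371 0.0753] [0.5097 0.3346 0.076 ]
stop [0.4381 0.346  0.0573] err 0.0023 top@z [0.4388 0.3471 0.057 ] scene@z [0.4374 0.3451 0.057 ] depth [0.4385 0.3466 0.0586] [0.4365 0.3452 0.0582]
top stand ((471.45269775390625, 342.2202453613281), (46.305362701416016, 120.67058563232422), 81.79778289794922)
top block+ ((537.4033813476562, 93.79669189453125), (175.5427703857422, 109.95272064208984), 8.556913375854492)
scene stand ((469.3075866699219, 340.5621032714844), (43.746498107910156, 126.8920669555664), 81.82694244384766)
scene block+ ((540.5663452148438, 88.43910217285156), (187.0469970703125, 123.76110076904297), 7.772623538970947)
block corners
[0.4474 0.1368 0.03  ]
[0.4528 0.0716 0.03  ]
[0.6174 0.154  0.03  ]
[0.6242 0.0941 0.03  ]
[0.6138 0.1492 0.03  ]
[0.4392 0.1348 0.03  ]
[0.4495 0.0738 0.03  ]
```

```bash
python3 -m pendant '[0.269,-0.19,0,0,0.5,0.269,-0.19,0,0,0.5,0.269,-0.19,0,0,0.5,0.269,-0.19,0,0,0.5,0.269,-0.19,0,0,0.5,0.269,-0.19,0,0,0.5,0.269,-0.19,0,0,0.5,0.269,-0.19,0,0,0.5,0.371,-0.504,0,0,0.5,0.371,-0.504,0,0,0.5,0.371,-0.504,0,0,0.5,0.371,-0.504,0,0,0.5,0.371,-0.504,0,0,0.5,0.371,-0.504,0,0,0.5,0.371,-0.504,0,0,0.5,0.371,-0.504,0,0,0.5]' 20
```

```text
t: 1.7
tcp_pos: [0.3891, 0.0023, 0.217]
tool_rot: [0.987, 0.159, -0.001, -0.0]
force: [-0.1, -0.5, 0.2]
finger_gap: 0.503
gripper_force: 0.0
```

Units first: turns go in shares of 2 pi rad. So -0.266 rad is -0.0423.

```bash
python3 -m pendant '[0.144,-0.028,0.05,-0.0423,0.5,0.144,-0.028,0.05,-0.0423,0.5,0.144,-0.028,0.05,-0.0423,0.5,0.144,-0.028,0.08,-0.0423,0.5,0.144,-0.028,0.1,-0.0423,0.5,0.144,-0.028,0.1,-0.0423,0.5]' 
python3 - <<'E'
from h import *
st=sense(); print(st["tcp_pos"],st["tool_rot"])
for n in("top","scene"):
    s=snap(n); np.savez(n+"1.npz",**s)
    print(n,"knob model proj",proj(s,np.array([.518,.0715,.068])),"tip",proj(s,st["tcp_pos"]-[0,0,.02]))
    u,v=proj(s,np.array([.518,.0715,.08])).astype(int)
    c=cv2.resize(s["pixels"][v-35:v+35,u-45:u+45][...,::-1],None,fx=6,fy=6,interpolation=cv2.INTER_CUBIC)
    if n=="top": A=c
print(u,v); cv2.imwrite("pics/k1.png",np.vstack([A,c])[:840] if 0 else cv2.resize(np.hstack([A,c]),(800,311)))
E
```

```text
t: 2.3
tcp_pos: [0.5171, 0.0696, 0.1141]
tool_rot: [0.958, 0.286, -0.003, -0.001]
force: [-0.4, 0.6, 0.0]
finger_gap: 0.498
gripper_force: 0.0
[0.51708987 0.06958999 0.11408373] [ 9.58272660e-01  2.85836568e-01 -3.17994454e-03 -9.24284710e-04]
top knob model proj [227.11858749 202.67891837] tip [227.11926034 201.12441739]
scene knob model proj [224.6960082  215.75596922] tip [225.19142415 209.36186207]
224 212
```

View pics/k1.png

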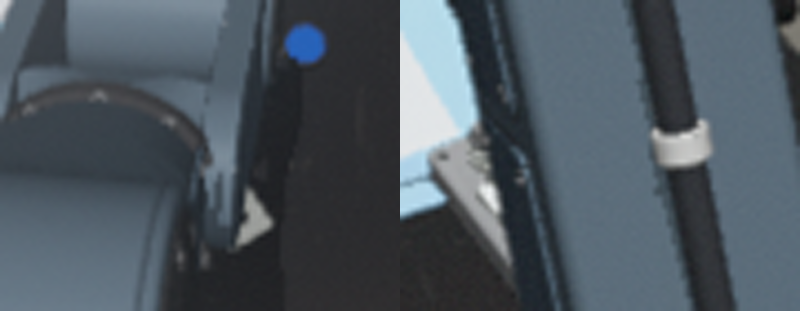

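The pictures now show only the arm, which hides the knob, with the leaf tab just peeking out at (255,220). I'll go down and grip by calculation.

```bash
python3 -m pendant '[0.001,-0.002,0.02,0,0.5,0.001,-0.002,0.036,0,0.5,0.001,-0.002,0.036,0,0.5,0.001,-0.002,0.036,0,0.1,0.001,-0.002,0.036,0,0.1,0.001,-0.002,0.036,0,0.1,0.001,-0.002,0.036,0,0.1,0.001,-0.002,0.036,0,0.1,0.001,-0.002,0.036,0,0.1]' 20; python3 -c "
from station import sense
s=sense();print(s['tool_rot'],s['tcp_pos'])"
```

```text
t: 3.3
tcp_pos: [0.5183, 0.0733, 0.0813]
tool_rot: [0.958, 0.286, 0.0, 0.0]
force: [0.1, -0.3, 0.3]
finger_gap: 0.101
gripper_force: 0.0
[9.58107299e-01 2.86409454e-01 1.58948252e-04 5.76642295e-05] [0.51834932 0.0733237  0.0813046 ]
```

```bash
python3 -m pendant '[0,0,0,0,0,0,0,0,0,0,0,0,0,0,0]' 20
```

```text
t: 3.6
tcp_pos: [0.5182, 0.0733, 0.0811]
tool_rot: [0.958, 0.286, -0.0, -0.0]
force: [0.4, 0.2, 0.0]
finger_gap: -0.004
gripper_force: 0.0
```

```bash
python3 -m pendant '[0,0,-0.04,0,0.4,0,0,-0.09,0,0.4,-0.15,0.013,-0.12,0,0.4,-0.15,0.013,-0.12,0,0.4,-0.15,0.013,-0.12,0,0.4,-0.15,0.013,-0.12,0,0.4,-0.15,0.013,-0.12,0,0.4]' 20;  python3 - <<'E'
from h import *
a,b=snap("top"),snap("scene"); np.savez("top2.npz",**a);np.savez("scene2.npz",**b)
c=cv2.resize(a["pixels"][170:235,190:250][...,::-1],None,fx=6.5,fy=6.5,interpolation=cv2.INTER_CUBIC)
d=cv2.resize(b["pixels"][195:260,180:250][...,::-1],None,fx=5.7,fy=6.5,interpolation=cv2.INTER_CUBIC)
print(c.shape,d.shape); cv2.imwrite("pics/k2.png",np.hstack([c,d]))
E
```

```text
t: 4.3
tcp_pos: [0.3996, -0.0206, 0.2016]
tool_rot: [0.959, 0.285, 0.001, 0.0]
force: [0.5, 0.1, -0.3]
finger_gap: 0.402
gripper_force: 0.0
(422, 390, 3) (422, 399, 3)
```

View pics/k2.png

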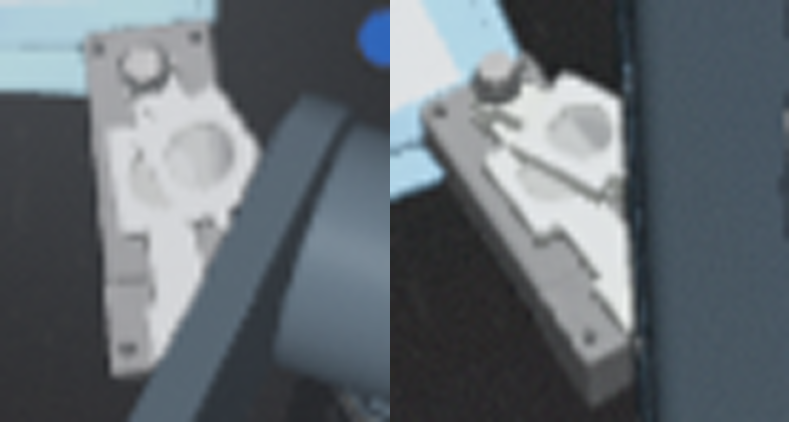

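The leaf has not moved (window still at (200,155)), but the arm hides the knob area. I'll step aside to look.

```bash
python3 -m pendant '[-0.11,0.167,0,0,0.4,-0.11,0.167,0,0,0.4,-0.11,0.167,0,0,0.4,-0.11,0.167,0,0,0.4,-0.11,0.167,0,0,0.4]' 20;  python3 - <<'E'
from h import *
a,b=snap("top"),snap("scene"); np.savez("top2.npz",**a);np.savez("scene2.npz",**b)
c=cv2.resize(a["pixels"][170:235,190:250][...,::-1],None,fx=6.5,fy=6.5,interpolation=cv2.INTER_CUBIC)
d=cv2.resize(b["pixels"][195:260,180:250][...,::-1],None,fx=5.7,fy=6.5,interpolation=cv2.INTER_CUBIC)
cv2.imwrite("pics/k3.png",np.hstack([c,d]))
for p in((.518,.0715,.068),(.518,.0733,.06)): print(proj(a,np.array(p)),proj(b,np.array(p)))
# black knob: depth higher than leaf
for n,s in(("t",a),("s",b)):
  r=range(170,235) if n=="t" else range(195,260); q=range(190,250) if n=="t" else range(180,250)
  L=[(j,i,*depth(s,j,i)) for i in r for j in q if s["range_z"][i,j]>0 and s["pixels"][i,j].max()<95]
  L=[x for x in L if x[4]>.055 and x[4]<.08]; print(n,len(L),np.mean(L,0).round(4) if L else 0, (np.max(L,0)-np.min(L,0)).round(4) if L else 0)
E
```

```text
t: 4.9
tcp_pos: [0.4029, -0.2269, 0.2011]
tool_rot: [0.959, 0.284, 0.001, 0.003]
force: [0.0, 0.4, -0.2]
finger_gap: 0.404
gripper_force: 0.0
[227.11858749 202.67891837] [224.6960082  215.75596922]
[226.72245817 203.23076569] [224.1864936 217.8937535]
t 9 [2.27e+02 2.03e+02 5.17e-01 7.18e-02 6.80e-02] [2.     2.     0.007  0.0066 0.0093]
s 27 [2.175185e+02 2.147778e+02 5.344000e-01 8.650000e-02 6.300000e-02] [3.20e+01 1.30e+01 8.10e-02 6.55e-02 1.74e-02]
```

View pics/k3.png

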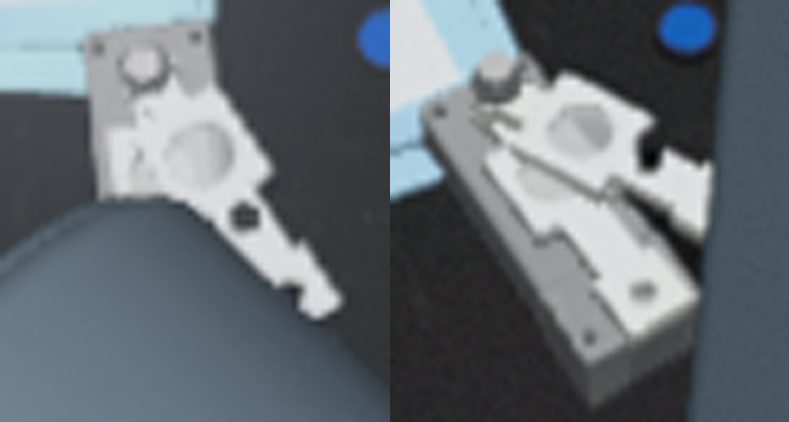

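The knob is at pixel (227,203), i.e. (0.517, 0.072, 0.068), right where I closed. So the fingers must have closed above it, and I'll retry lower.

```bash
python3 -m pendant '[0.11,-0.167,0,0,0.4,0.11,-0.167,0,0,0.4,0.11,-0.167,0,0,0.4,0.11,-0.167,0,0,0.4,0.2585,-0.179,0.06,0,0.4,0.2585,-0.179,0.06,0,0.4,0.2585,-0.179,0.06,0,0.4,0.2585,-0.179,0.06,0,0.4,0.2585,-0.179,0.08,0,0.4,0.2585,-0.179,0.11,0,0.4,0.2585,-0.179,0.1265,0,0.4,0.2585,-0.179,0.1265,0,0.4,0.2585,-0.179,0.1265,0,0.3,0.2585,-0.179,0.1265,0,0.2,0.2585,-0.179,0.1265,0,0.2,0.2585,-0.179,0.1265,0,0.2]' 20; python3 -m pendant '[0,0,0,0,0.1,0,0,0,0,0.1,0,0,0,0,0.1]' 20
```

```text
t: 6.6
tcp_pos: [0.5181, 0.0716, 0.0756]
tool_rot: [0.958, 0.286, 0.001, 0.0]
force: [-0.5, 0.2, 0.4]
finger_gap: 0.2
gripper_force: 0.0
t: 6.9
tcp_pos: [0.5176, 0.0715, 0.0747]
tool_rot: [0.958, 0.286, 0.0, 0.0]
force: [1.1, -0.0, -0.1]
finger_gap: 0.102
gripper_force: 0.0
```

```bash
python3 -m pendant '[0,0,0.001,0,0.1,0,0,0.002,0,0.1,0,0,0.003,0,0.1]' 20;python3 -m pendant '[0,0,0.001,0,0.1,0,0,0.002,0,0.1,0,0,0.002,0,0.1]' 20
```

```text
t: 7.2
tcp_pos: [0.5175, 0.0716, 0.0714]
tool_rot: [0.958, 0.286, -0.0, -0.0]
force: [-0.3, -0.4, -0.1]
finger_gap: 0.101
gripper_force: 0.0
t: 7.5
tcp_pos: [0.5174, 0.0716, 0.0694]
tool_rot: [0.958, 0.286, -0.0, -0.0]
force: [-0.3, -0.0, -0.3]
finger_gap: 0.096
gripper_force: 0.0
```

```bash
python3 -m pendant '[0,0,0.001,0,0.1,0,0,0.002,0,0.1,0,0,0.002,0,0.1]' 20;python3 -m pendant '[0,0,0.001,0,0.1,0,0,0.002,0,0.1,0,0,0.002,0,0.1]' 20;python3 -c "
from h import *
for n in('top','scene'):
  s=snap(n);st=sense();R=s['pixels'];cv2.imwrite('pics/%s5.png'%n,cv2.resize(R[150:270,150:310][...,::-1],(800,600)))
print(st['tcp_pos'],st['force'])"
```

```text
t: 7.8
tcp_pos: [0.5174, 0.0716, 0.0675]
tool_rot: [0.958, 0.286, -0.0, -0.0]
force: [-0.0, -0.2, 0.3]
finger_gap: 0.1
gripper_force: 0.0
t: 8.1
tcp_pos: [0.5174, 0.0716, 0.0655]
tool_rot: [0.958, 0.286, -0.0, -0.0]
force: [-0.3, -0.3, 0.0]
finger_gap: 0.097
gripper_force: 0.0
[0.51752882 0.07162303 0.06556239] [ 0.94891147 -0.47357369 -0.69605012]
```

View pics/top5.png

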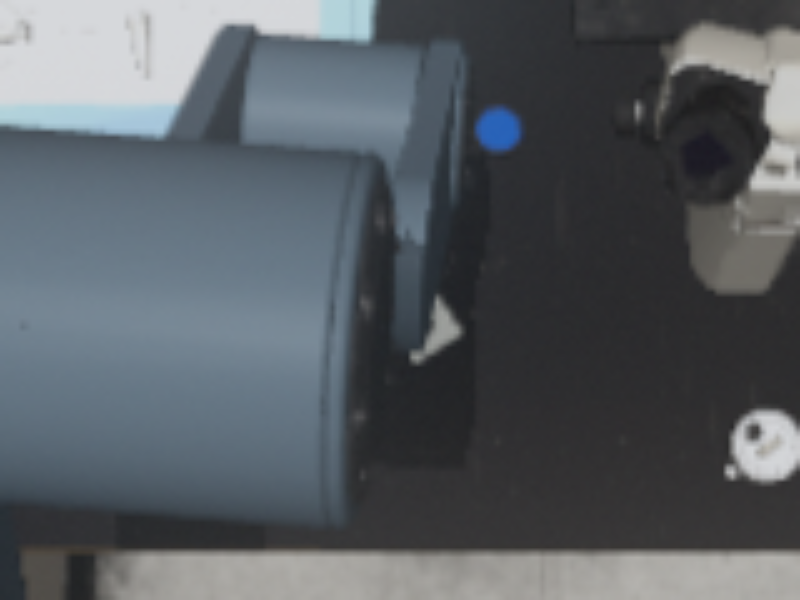

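The picture shows the wrist covering the leaf, with only the leaf tab corner visible at (440,330). I'll use the depth pixels to see where the fingers really are.

```bash
python3 -c "
from h import *
st=sense();c=st['tcp_pos']
for n in('top','scene'):
  s=snap(n);np.savez(n+'5.npz',**s)
  P=[]
  for i in range(140,290):
    for j in range(150,300):
      if s['range_z'][i,j]>0:
        X=depth(s,j,i); 
        if np.hypot(*(X-c)[:2])<.09: P.append((j,i,*X,*s['pixels'][i,j]))
  P=np.array(P); print(n,len(P))
  for lo in np.arange(0,.3,.02):
    q=P[(P[:,4]>=lo)&(P[:,4]<lo+.02)]
    if len(q): print(lo.round(2),len(q),q.mean(0).round(3),'xr',q[:,2].min().round(3),q[:,2].max().round(3),'yr',q[:,3].min().round(3),q[:,3].max().round(3))
"
```

```text
top 2319
0.0 521 [2.43668e+02 2.12651e+02 5.00000e-01 2.30000e-02 2.00000e-03 4.08580e+01
 4.20310e+01 4.49370e+01] xr 0.428 0.585 yr -0.017 0.078
0.04 46 [2.37217e+02 2.16261e+02 4.79000e-01 4.10000e-02 5.10000e-02 1.37022e+02
 1.39413e+02 1.37109e+02] xr 0.461 0.499 yr 0.029 0.057
0.14 3 [2.4200e+02 1.9000e+02 5.3600e-01 2.3000e-02 1.5400e-01 3.6333e+01
 4.0667e+01 4.5000e+01] xr 0.534 0.538 yr 0.02 0.026
0.16 10 [2.433e+02 1.865e+02 5.420e-01 1.900e-02 1.730e-01 4.080e+01 4.410e+01
 4.840e+01] xr 0.537 0.549 yr 0.017 0.023
scene 187
0.0 84 [1.98286e+02 2.37869e+02 5.27000e-01 1.51000e-01 5.00000e-03 4.53570e+01
 4.55950e+01 4.64290e+01] xr 0.488 0.563 yr 0.143 0.161
0.02 56 [1.96750e+02 2.25036e+02 5.52000e-01 1.43000e-01 2.90000e-02 1.33089e+02
 1.35232e+02 1.36679e+02] xr 0.521 0.583 yr 0.133 0.149
0.04 1 [1.97e+02 2.19e+02 5.63e-01 1.37e-01 4.10e-02 1.57e+02 1.62e+02 1.62e+02] xr 0.563 0.563 yr 0.137 0.137
```

View pics/scene5.png

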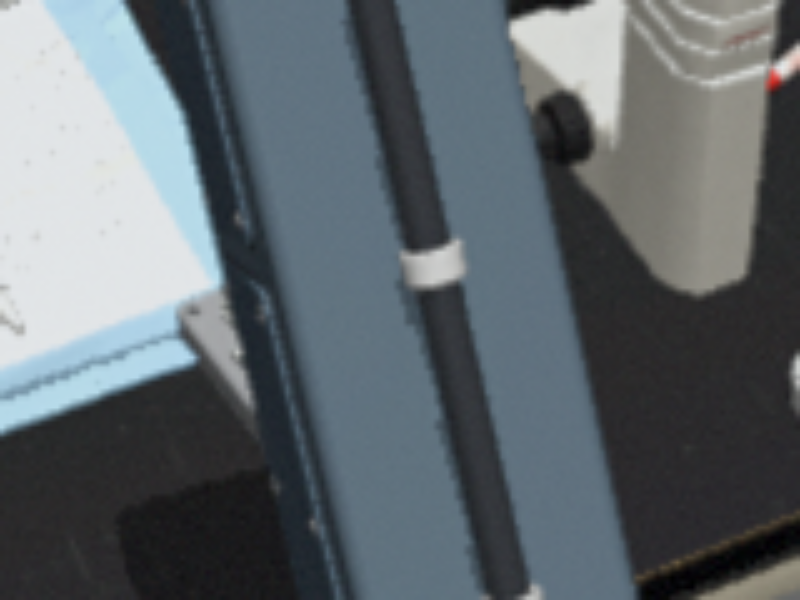

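The scene camera sees only the arm link, so it doesn't help. I'll keep feeling downward in small steps.

```bash
for i in 1; do python3 -m pendant '[0,0,0.001,0,0.1,0,0,0.002,0,0.1,0,0,0.002,0,0.1]' 20;python3 -m pendant '[0,0,0.001,0,0.1,0,0,0.002,0,0.1,0,0,0.002,0,0.1]' 20; done; python3 -c "
from station import sense
s=sense();print(s['tcp_pos'],s['ft_torque'],s['tau'],s['force'])"
```

```text
t: 8.6
tcp_pos: [0.5174, 0.0716, 0.0634]
tool_rot: [0.958, 0.286, -0.0, -0.0]
force: [-0.8, 0.9, -0.1]
finger_gap: 0.104
gripper_force: 0.0
t: 8.9
tcp_pos: [0.5174, 0.0716, 0.0615]
tool_rot: [0.958, 0.286, -0.0, -0.0]
force: [-0.1, -0.4, 0.1]
finger_gap: 0.1
gripper_force: 0.0
[0.51743688 0.07162206 0.06146917] [ 0.01657872 -0.03704349  0.04425277] [-5.26591713e-03 -4.01433742e+01 -9.03458387e+00  8.55079975e-05
 -1.14445877e-02 -5.19696243e-06] [-0.11283614 -0.41294124  0.12370647]
```

```bash
python3 -m pendant '[0,0,-0.006,0,0.1,0,0,-0.012,0,0.1,0,0,-0.013,0,0,0,0,-0.013,0,0]' 20;python3 -m pendant '[0,-0.003,0,0,0,0,-0.006,0,0,0,0,-0.008,0,0,0]' 20;python3 -m pendant '[0,-0.003,0,0,0,0,-0.006,0,0,0,0,-0.008,0,0,0]' 20;python3 -m pendant '[0,-0.003,0,0,0,0,-0.006,0,0,0,0,-0.008,0,0,0]' 20; python3 - <<'E'
from h import *
s=snap("top"); p=s["pixels"][150:270,150:310].astype(int)
print(s["pixels"][212:226,228:246].min(2))
E
```

```text
t: 9.3
tcp_pos: [0.518, 0.0716, 0.0752]
tool_rot: [0.958, 0.286, 0.001, 0.0]
force: [-0.4, -0.6, 0.3]
finger_gap: -0.0
gripper_force: 0.0
t: 9.6
tcp_pos: [0.5126, 0.0787, 0.0744]
tool_rot: [0.958, 0.286, -0.0, -0.0]
force: [-0.2, -0.9, 0.1]
finger_gap: 0.001
gripper_force: 0.0
t: 9.9
tcp_pos: [0.5085, 0.0853, 0.0746]
tool_rot: [0.958, 0.286, -0.0, -0.0]
force: [-0.4, 0.5, -0.3]
finger_gap: 0.0
gripper_force: 0.0
t: 10.2
tcp_pos: [0.5041, 0.0919, 0.0746]
tool_rot: [0.958, 0.286, -0.0, -0.0]
force: [0.2, 0.6, -0.2]
finger_gap: 0.002
gripper_force: 0.0
[[ 42 131 154 156 155 147 140 145 150 154 155 173  99  50  50  49  49  47]
 [ 53 147 157 156 148 114  91 103 125 150 177 206 138  62  50  50  50  47]
 [ 67 148 157 156 133  77  42  36  75 146 203 211 183 119  59  45  46  45]
 [ 71 148 156 155 134  74  39  37  90 147 204 211 211 183  98  45  45  44]
 [ 65 132 152 155 148 117  89  93 128 151 190 208 211 197 110  46  45  45]
 [ 39  76 141 154 155 151 139 143 153 155 155 192 189 136  64  45  47  46]
 [ 36  37 116 151 155 155 155 155 155 152 140 140  84  43  43  46  45  46]
 [ 37  35  76 132 152 155 156 156 149 128  83  45  40  43  46  46  45  46]
 [ 37  36  36  76 147 156 149 138 113  71  41  36  44  46  45  47  45  46]
 [ 41  38  38  36 131 146 119  71  40  35  35  35  45  46  47  46  45  45]
 [ 43  40  42  36  78 103  69  41  37  37  36  37  41  44  46  45  46  47]
 [ 45  37  36  37  36  37  36  36  35  35  36  37  37  45  46  45  46  45]
 [ 49  38  36  37  37  36  36  37  36  36  37  35  35  45  48  47  47  47]
 [ 47  39  38  37  36  37  37  35  36  37  37  36  36  44  46  47  47  47]]
```

```bash
python3 -m pendant '[0,-0.01,-0.02,0,0,0.028,-0.123,-0.02,0,0,0.028,-0.123,-0.02,0,0,0.028,-0.123,-0.02,0,0,0.028,-0.123,0.015,0,0,0.028,-0.123,0.034,0,0,0.028,-0.123,0.034,0,0]' 20; python3 -m pendant '[0,0,0.004,0,0,0,0,0.008,0,0,0,0,0.008,0,0]'; python3 -m pendant '[0,0,0.003,0,0,0,0,0.006,0,0,0,0,0.006,0,0]'; python3 - <<'E'
from h import *
st=sense();c=st['tcp_pos'];np.savez("st6.npz",**st)
for n in('top','scene'):
  s=snap(n);np.savez(n+'6.npz',**s); P=[]
  for i in range(384):
    for j in range(80,330):
      if s['range_z'][i,j]>0:
        X=depth(s,j,i)
        if np.hypot(*(X-c)[:2])<.08: P.append((j,i,*X,*s['pixels'][i,j]))
  P=np.array(P); print(n,len(P))
  for lo in np.arange(-.02,.2,.02):
    q=P[(P[:,4]>=lo)&(P[:,4]<lo+.02)] if len(P) else []
    if len(q): print(lo.round(2),len(q),q.mean(0).round(3),'xr',q[:,2].min().round(3),q[:,2].max().round(3),'yr',q[:,3].min().round(3),q[:,3].max().round(3))
E
```

```text
t: 10.95
tcp_pos: [0.4584, 0.2097, 0.0386]
tool_rot: [0.958, 0.287, -0.003, -0.0]
force: [-0.6, 0.1, 1.2]
finger_gap: 0.002
gripper_force: 0.0
t: 11.25
tcp_pos: [0.4608, 0.2097, 0.033]
tool_rot: [0.958, 0.286, 0.0, 0.0]
force: [-0.0, -0.1, -0.4]
finger_gap: -0.005
gripper_force: 0.0
t: 11.55
tcp_pos: [0.4602, 0.2098, 0.0265]
tool_rot: [0.958, 0.286, -0.0, -0.0]
force: [0.1, -0.2, 0.2]
finger_gap: 0.003
gripper_force: 0.0
top 2161
-0.02 316 [ 1.93035e+02  2.31282e+02  4.40000e-01  1.84000e-01 -2.00000e-03
  4.40630e+01  4.48730e+01  4.72180e+01] xr 0.38 0.539 yr 0.133 0.248
0.0 622 [1.93058e+02 2.29904e+02 4.44000e-01 1.83000e-01 3.00000e-03 4.45020e+01
 4.54040e+01 4.77410e+01] xr 0.383 0.538 yr 0.131 0.251
0.02 37 [2.07054e+02 2.19270e+02 4.73000e-01 1.36000e-01 3.10000e-02 9.75680e+01
 9.83780e+01 1.01135e+02] xr 0.449 0.499 yr 0.132 0.141
0.04 4 [1.8525e+02 2.2275e+02 4.5800e-01 2.0000e-01 5.2000e-02 5.2000e+01
 5.5000e+01 5.8500e+01] xr 0.454 0.46 yr 0.197 0.201
0.06 1 [1.86e+02 2.21e+02 4.62e-01 1.96e-01 6.40e-02 4.50e+01 4.80e+01 5.10e+01] xr 0.462 0.462 yr 0.196 0.196
0.08 10 
[... 778 characters left out ...]
ene 1098
-0.02 408 [ 1.73681e+02  2.71115e+02  4.55000e-01  2.50000e-01 -2.00000e-03
  2.86000e+01  2.83480e+01  3.00070e+01] xr 0.385 0.529 yr 0.218 0.289
0.0 543 [1.73921e+02 2.70597e+02 4.54000e-01 2.50000e-01 2.00000e-03 2.84660e+01
 2.83130e+01 2.99670e+01] xr 0.382 0.528 yr 0.218 0.289
0.1 9 [1.76333e+02 2.51222e+02 4.26000e-01 2.41000e-01 1.12000e-01 2.64440e+01
 2.86670e+01 3.06670e+01] xr 0.423 0.43 yr 0.237 0.246
0.12 82 [1.70671e+02 2.47049e+02 4.29000e-01 2.53000e-01 1.32000e-01 4.95120e+01
 5.16830e+01 5.38540e+01] xr 0.414 0.442 yr 0.241 0.267
0.14 21 [1.71238e+02 2.40143e+02 4.38000e-01 2.47000e-01 1.46000e-01 6.10950e+01
 6.33330e+01 6.53810e+01] xr 0.429 0.445 yr 0.244 0.251
```

```bash
python3 - <<'E'
from h import *
s=dict(np.load("top6.npz")); 
for i in range(216,232): print(i,[f"{depth(s,j,i)[2]*1000:.0f}" for j in range(176,196)])
E
python3 -m pendant '[0,0,0.001,0,0,0,0,0.002,0,0,0,0,0.003,0,0,0,0,0.003,0,0]'; python3 -m pendant '[0,0,0.001,0,0,0,0,0.002,0,0,0,0,0.003,0,0,0,0,0.003,0,0]'
```

```text
216 ['477', '464', '453', '441', '426', '416', '398', '384', '369', '352', '188', '175', '105', '111', '106', '104', '2', '1', '0', '-2']
217 ['480', '464', '453', '444', '428', '414', '399', '386', '371', '1256', '187', '100', '103', '104', '97', '2', '5', '0', '1', '-5']
218 ['482', '468', '455', '447', '434', '416', '401', '388', '375', '358', '180', '97', '101', '97', '88', '7', '4', '-0', '1', '-1']
219 ['479', '472', '459', '446', '433', '423', '405', '391', '377', '360', '177', '95', '88', '89', '2', '2', '4', '1', '0', '-1']
220 ['482', '470', '462', '449', '435', '421', '411', '396', '381', '366', '1', '1', '2', '1', '3', '-1', '2', '-2', '3', '-0']
221 ['483', '475', '465', '449', '436', '424', '410', '397', '381', '366', '64', '2', '4', '-5', '3', '2', '-2', '2', '1', '4']
222 ['484', '477', '465', '453', '440', '428', '413', '399', '383', '55', '53', '0', '2', '3', '1', '-1', '1', '3', '2', '3']
223 ['481', '478', '467', '454', '443', '429', '413', '399', '386', '47', '4', '-0', '4', '-2', '3', '3', '-0', '-0', '-1', '1']
224 ['481', '478', '470', '456', '443', '430', '41
[... 535 characters left out ...]
'0', '2', '3', '2', '5', '-6', '-2', '-0']
229 ['474', '473', '473', '465', '453', '441', '429', '414', '0', '2', '-1', '0', '-0', '6', '-4', '1', '1', '2', '-1', '5']
230 ['473', '473', '471', '469', '458', '444', '430', '413', '1', '3', '3', '2', '1', '6', '1', '-0', '-1', '6', '-1', '-0']
231 ['472', '471', '469', '469', '459', '444', '429', '418', '-1', '0', '2', '6', '-0', '-0', '-1', '-1', '0', '-1', '3', '1']
t: 12.05
tcp_pos: [0.4602, 0.2099, 0.0235]
tool_rot: [0.958, 0.286, -0.0, -0.0]
force: [0.0, 0.0, 0.5]
finger_gap: -0.0
gripper_force: 0.0
t: 12.45
tcp_pos: [0.4602, 0.2098, 0.0205]
tool_rot: [0.958, 0.286, -0.0, -0.0]
force: [-0.3, 0.8, 0.2]
finger_gap: -0.001
gripper_force: 0.0
```

```bash
for k in 1; do python3 -m pendant '[0,0,0.002,0,0,0,0,0.004,0,0,0,0,0.004,0,0]'|grep -E 'pos|force:'; python3 -m pendant '[0,0,0.002,0,0,0,0,0.004,0,0,0,0,0.004,0,0]'|grep -E 'pos|force:'; python3 -m pendant '[0,0,0.002,0,0,0,0,0.003,0,0,0,0,0.003,0,0]'|grep -E 'pos|force:';done
```

```text
tcp_pos: [0.4601, 0.2098, 0.0163]
force: [-0.8, 0.0, 1.1]
gripper_force: 0.0
tcp_pos: [0.4601, 0.2098, 0.0123]
force: [-0.9, 0.7, -0.7]
gripper_force: 0.0
tcp_pos: [0.4602, 0.2098, 0.0094]
force: [-0.3, -0.0, 0.4]
gripper_force: 0.0
```

```bash
python3 -m pendant '[0,0,0.003,0,0,0,0,0.005,0,0,0,0,0.005,0,0]'|grep -E 't:|pos|force:'; python3 -m pendant '[0,0,0.003,0,0,0,0,0.005,0,0,0,0,0.005,0,0]'|grep -E 'pos|force:'; python3 - <<'E'
from h import *
st=sense()
s=snap("top"); np.savez("top7.npz",**s)
for i in range(214,232): print(i,[f"{depth(s,j,i)[2]*1000:.0f}" for j in range(180,196)])
print(st['tcp_pos'],st['q'])
E
```

```text
t: 13.65
tcp_pos: [0.4601, 0.2098, 0.0043]
tool_rot: [0.958, 0.286, -0.0, -0.0]
force: [0.6, 0.2, 0.3]
gripper_force: 0.0
tcp_pos: [0.4601, 0.2098, -0.0007]
force: [-0.8, -0.6, -0.1]
gripper_force: 0.0
214 ['423', '410', '392', '379', '363', '348', '329', '318', '307', '131', '127', '89', '100', '100', '102', '93']
215 ['425', '409', '395', '383', '368', '349', '332', '315', '300', '129', '81', '87', '91', '99', '94', '88']
216 ['425', '411', '400', '381', '369', '354', '335', '320', '303', '110', '-3', '85', '87', '94', '84', '2']
217 ['429', '416', '402', '387', '371', '355', '342', '325', '155', '74', '80', '84', '85', '79', '-2', '3']
218 ['431', '420', '404', '386', '376', '359', '343', '328', '156', '68', '76', '85', '76', '7', '-0', '-1']
219 ['432', '418', '405', '392', '376', '362', '344', '326', '150', '70', '76', '68', '64', '2', '-2', '3']
220 ['434', '421', '409', '392', '379', '365', '344', '332', '149', '73', '69', '60', '3', '1', '-1', '7']
221 ['436', '424', '411', '396', '382', '365', '352', '157', '-0', '66', '-1', '3', '4', '3', '4', '1']
222 ['438', '426', '414',
[... 419 characters left out ...]
', '392', '380', '22', '1', '6', '-4', '-0', '1', '-2', '-2', '5', '4']
227 ['450', '439', '423', '409', '397', '382', '2', '6', '3', '-0', '-2', '5', '-1', '-1', '4', '2']
228 ['449', '439', '427', '415', '398', '385', '0', '1', '6', '0', '-0', '1', '4', '4', '-3', '-2']
229 ['447', '442', '428', '413', '401', '389', '4', '-0', '2', '2', '1', '4', '0', '-0', '1', '1']
230 ['444', '446', '431', '415', '405', '-1', '-2', '-1', '2', '3', '2', '1', '4', '-0', '1', '5']
231 ['441', '442', '433', '420', '406', '-2', '4', '0', '1', '-0', '2', '-1', '3', '2', '4', '-2']
[ 0.46008581  0.20981903 -0.00071055] [2.06546327e-01 7.43901823e-01 1.87832990e+00 2.93823512e-05
 5.19979276e-01 1.19655965e+00]
```

```bash
python3 - <<'E'
from h import *
s=dict(np.load("top7.npz")); c=np.array([.4601,.2098,0]); y=np.array([.549,-.836,0]);x=np.array([.836,.549,0])
for z in(.06,.04,.02,0,-.02): print(z,[proj(s,c+[0,0,z]+y*k+x*m).round(1) for k,m in((0,0),(.012,.011),(.012,-.011))])
for j,i in((187,223),(187,224),(186,226)):
    X=depth(s,j,i)-c; print(X.round(3), (X@x).round(4),(X@y).round(4))
E
python3 -m pendant '[0,0,0.003,0,0,0,0,0.005,0,0,0,0,0.005,0,0]'|grep -E 't:|pos|force:'; python3 -m pendant '[0,0,0.003,0,0,0,0,0.005,0,0,0,0,0.005,0,0]'|grep -E 'pos|force:'
```

```text
0.06 [array([181.6, 221.7]), array([183.1, 216.6]), array([186.8, 222.6])]
0.04 [array([182.8, 222.8]), array([184.3, 217.8]), array([187.9, 223.7])]
0.02 [array([183.9, 223.9]), array([185.4, 218.9]), array([189. , 224.7])]
0 [array([185. , 224.9]), array([186.5, 220. ]), array([190. , 225.7])]
-0.02 [array([186.1, 225.8]), array([187.5, 221. ]), array([191. , 226.7])]
[ 0.001 -0.012  0.032] -0.0057 0.0102
[-0.001 -0.01   0.021] -0.006 0.008
[-0.007 -0.007  0.022] -0.0098 0.0021
t: 14.3
tcp_pos: [0.4601, 0.2098, -0.0057]
tool_rot: [0.958, 0.286, -0.0, -0.0]
force: [0.1, 0.6, -0.5]
gripper_force: 0.0
tcp_pos: [0.4601, 0.2098, -0.0107]
force: [-0.2, 0.4, 0.0]
gripper_force: 0.0
```

```bash
python3 -m pendant '[0,0,0.002,0,0,0,0,0.004,0,0,0,0,0.004,0,0]'|grep -E 't:|pos|force:'; python3 -m pendant '[0,0,0.002,0,0,0,0,0.004,0,0,0,0,0.004,0,0]'|grep -E 'pos|force:';  python3 -m pendant '[0,0,0.001,0,0,0,0,0.002,0,0,0,0,0.002,0,0]'|grep -E 'pos|force:'; python3 -m pendant '[0,0,0.001,0,0,0,0,0.002,0,0,0,0,0.002,0,0]'|grep -E 'pos|force:'
```

```text
t: 14.9
tcp_pos: [0.4604, 0.2099, -0.0141]
tool_rot: [0.958, 0.286, 0.0, 0.0]
force: [0.0, -0.1, 2.6]
gripper_force: 1.6
tcp_pos: [0.4605, 0.2099, -0.0143]
force: [-6.8, -2.5, 36.7]
gripper_force: 18.6
tcp_pos: [0.4605, 0.2099, -0.0144]
force: [-9.0, -3.2, 54.0]
gripper_force: 27.0
tcp_pos: [0.4605, 0.2099, -0.0145]
force: [-10.0, -3.8, 70.5]
gripper_force: 35.4
```

```bash
python3 -m pendant '[0,0,-0.05,0,0.4,0,0,-0.095,0,0.4,-0.028,0.147,-0.11,0,0.4,-0.028,0.147,-0.11,0,0.4,-0.028,0.147,-0.11,0,0.4,-0.028,0.147,-0.11,0,0.4,-0.028,0.147,-0.11,0,0.4,-0.028,0.147,-0.08,0,0.4,-0.028,0.147,-0.062,0,0.4,-0.028,0.147,-0.062,0,0.4,-0.028,0.147,-0.062,0,0.4]' 20; python3 -m pendant '[0,0,0,0,0.3,0,0,0,0,0.2,0,0,0,0,0.1,0,0,0,0,0.1,0,0,0,0,0.1]' 20;python3 -c "
from station import sense
s=sense();print(s['tcp_pos'],s['tool_rot'])"
```

```text
t: 16.9
tcp_pos: [0.5165, 0.0728, 0.0393]
tool_rot: [0.958, 0.287, -0.001, -0.0]
force: [-0.4, -0.7, 0.8]
finger_gap: 0.401
gripper_force: 0.0
t: 17.4
tcp_pos: [0.518, 0.072, 0.0404]
tool_rot: [0.958, 0.286, 0.001, -0.0]
force: [-0.7, 3.0, 6.2]
finger_gap: 0.152
gripper_force: 20.1
[0.51802159 0.07197343 0.04043619] [ 9.58181316e-01  2.86160772e-01  7.60306400e-04 -1.77564407e-05]
```

```bash
python3 - <<'E'
from h import *
T=dict(np.load("top0.npz")); S=dict(np.load("scene0.npz"))
t=lambda x,y:((x+.5)/6-.5+120,(y+.5)/6-.5+165)
s=lambda x,y:((x+.5)/5.5-.5+115,(y+.5)/5.5-.5+195)
# dark screws centroid refine
def dark(im,u,v,r=2):
    g=im["pixels"].max(2).astype(float); u0,v0=int(round(u)),int(round(v)); p=g[v0-r:v0+r+1,u0-r:u0+r+1]; w=np.clip(np.median(p)-p-10,0,None)
    vv,uu=np.mgrid[v0-r:v0+r+1,u0-r:u0+r+1]; return (w*uu).sum()/w.sum(),(w*vv).sum()/w.sum()
Q={}
for n,p in dict(FL=(511,75),FR=(600,64),NL=(538,352),NR=(632,340)).items():
    d=dark(T,*t(*p)); Q[n]=plane(T,*d,.03); print(n,d,Q[n].round(4))
for n,p in dict(FL=(405,93),NL=(550,286)).items():
    d=dark(S,*s(*p)); Q["s"+n]=plane(S,*d,.03); print("s",n,d,Q["s"+n].round(4))
h=lambda a,b:np.arctan2(*(b-a)[1::-1])
print(h(Q["NL"],Q["FL"]),h(Q["sNL"],Q["sFL"]),h(Q["FR"],Q["FL"])-np.pi/2, np.linalg.norm(Q["NL"]-Q["FL"]),np.linalg.norm(Q["FR"]-Q["FL"]))
# long left edge of block (top face z=.03) by depth threshold in top
L=[]
for i in range(180,225):
    for j in range(200,215):
        z=depth(T,j,i)[2]
        if abs(z-.03)<.006: L.append((j-.5,i)); break
P=np.array([plane(T,*q,.03) for q in L]); vx=cv2.fitLine((P[:,:2]*1000).astype(np.float32),cv2.DIST_HUBER,0,.01,.01).ravel(); print(len(L),vx,np.arctan(vx[1]/vx[0]))
E
```

```text
FL (np.float64(204.6), np.float64(177.0)) [0.6105 0.1483 0.03  ]
FR (np.float64(221.298755186722), np.float64(175.149377593361)) [0.6167 0.0949 0.03  ]
NL (np.float64(209.2403846153846), np.float64(223.25)) [0.4606 0.1289 0.03  ]
NR (np.float64(226.74672489082968), np.float64(220.66375545851528)) [0.4688 0.0745 0.03  ]
s FL (np.float64(187.65714285714284), np.float64(212.24)) [0.608  0.1488 0.03  ]
s NL (np.float64(214.47445255474452), np.float64(246.96350364963504)) [0.4584 0.1295 0.03  ]
0.12875921867965975 0.12811138229710342 0.11622108148618016 0.15117251957345826 0.05384015389490556
45 [9.9238861e-01 1.2314543e-01 5.1868597e+02 1.4503291e+02] 0.123458825
```

The knob is gripped (gap 13 mm). I'll swing the leaf through 0.453 rad about the post to the block's line.

Units first: turns go in shares of 2 pi rad. So 0.453 rad is 0.0721.

```bash
python3 -m pendant '[0,0,-0.001,0,0.1,0.0001,-0.0041,-0.001,0.0072,0.1,0.0004,-0.0081,-0.001,0.0143,0.1,0.0008,-0.0121,-0.001,0.0215,0.1,0.0015,-0.0161,-0.001,0.0286,0.1,0.0023,-0.0201,-0.001,0.0358,0.1,0.0033,-0.024,-0.001,0.043,0.1,0.0044,-0.0279,-0.001,0.0501,0.1,0.0057,-0.0317,-0.001,0.0573,0.1,0.0074,-0.0359,-0.001,0.0653,0.1,0.0091,-0.0394,-0.001,0.0721,0.1,0.0091,-0.0394,-0.001,0.0721,0.1,0.0091,-0.0394,-0.001,0.0721,0.1]' 20; python3 -c "
from station import sense
s=sense();print(s['tcp_pos'],s['tool_rot'],s['ft_torque'])"
```

```text
t: 18.7
tcp_pos: [0.5041, 0.1092, 0.0406]
tool_rot: [0.998, 0.064, 0.0, 0.0]
force: [1.0, -0.7, 0.5]
finger_gap: 0.147
gripper_force: 20.1
[0.50406321 0.10919991 0.04060622] [9.97928128e-01 6.43367358e-02 4.51304349e-04 1.78330896e-04] [-0.17862172 -0.18513112  0.03442668]
```

Converted, 0.229 rad is 0.0364.

```bash
python3 -m pendant '[0,0,0,0,0.4,0,0,0,0,0.4,0,0,-0.04,0,0.4,0,0,-0.08,0,0.4,0.032,-0.2245,-0.08,0.0364,0.4,0.032,-0.2245,-0.08,0.0364,0.4,0.032,-0.2245,-0.08,0.0364,0.4,0.032,-0.2245,-0.08,0.0364,0.4,0.032,-0.2245,-0.08,0.0364,0.4,0.032,-0.2245,-0.08,0.0364,0.4,0.032,-0.2245,-0.08,0.0364,0.4,0.032,-0.2245,-0.08,0.0364,0.4]' 20; python3 - <<'E'
from h import *
st=sense();print(st['tcp_pos'],st['tool_rot'],st['q'])
for n in("top","scene"):
    s=snap(n); np.savez(n+"8.npz",**s)
    u,v=proj(s,np.array([.464,.105,.05])).round().astype(int); print(n,u,v)
    print(s["pixels"][v-9:v+9,u-9:u+10].min(2))
E
```

```text
t: 19.9
tcp_pos: [0.5061, 0.335, 0.1202]
tool_rot: [0.999, -0.051, -0.001, 0.001]
force: [0.9, -0.5, 0.1]
finger_gap: 0.397
gripper_force: 0.0
[0.50607026 0.33499772 0.12024545] [ 9.98701958e-01 -5.09262207e-02 -7.70120721e-04  5.71407612e-04] [ 4.00990217e-01  6.25036896e-01  1.56351999e+00 -4.35445042e-04
  9.54920498e-01  2.07393499e+00]
top 216 221
[[151 146 146 146 142 203 212 212 211 212 212 211 201 209 148 150 158 158
  157]
 [148 137 138 138 139 202 212 212 212 212 212 212 212 200 154 155 158 158
  158]
 [161 160 159 158 158 200 211 211 212 212 212 212 212 181 161 159 155 157
  158]
 [161 161 159 158 158 193 209 211 212 211 212 212 212 199 180 182 159 158
  158]
 [159 160 160 165 180 201 210 211 212 211 211 212 212 212 200 209 177 160
  158]
 [156 160 161 168 205 212 211 211 211 211 211 211 212 211 212 205 180 161
  158]
 [154 160 160 160 204 211 211 212 210 210 209 210 211 212 211 200 197 168
  158]
 [151 159 159 160 204 212 211 211 196 189 185 192 208 211 211 205 210 170
  158]
 [151 158 158 159 200 211 211 207 179 147 119 137 201 211 211 192 207 162
  149]
 [149 158 158 16
[... 1486 characters left out ...]
 112  89  75  69  47  43  48  56  59  63  63
   66]
 [113 111 111 111 112 113 111 113 108  85  76  58  40  46  52  57  61  62
   66]
 [110 112 113 112 113 113 113 113 113  84  75  72  47  40  48  53  57  62
   63]
 [111 111 112 113 112 111 111 112 110  86  80  74  57  39  41  51  57  59
   60]
 [111 113 111 111 111 113 112 111 111 109 107  84  73  43  39  44  56  59
   60]
 [112 112 112 113 114 112 112 113 113 113 111  87  76  56  45  44  50  56
   60]
 [114 113 111 112 111 111 112 113 112 114 110  87  76  69  57  45  45  55
   62]
 [113 111 113 113 112 113 112 112 111 112 112 107  83  74  62  43  43  48
   55]
 [112 113 112 112 112 112 112 112 113 110 114 112  87  80  73  58  42  44
   51]]
```

```bash
python3 -c "
from h import *
s=dict(np.load('top8.npz')); print(proj(s,np.array([.464,.105,.05])),plane(s,216.7,221.0,.05))"
python3 -m pendant '[0,0,0.04,0,0.4,0,0,0.065,0,0.4,0,0,0.082,0,0.4,0,0,0.082,0,0.4]' 20|grep -E 'pos|force'; python3 -m pendant '[0,0,0,0,0.3,0,0,0,0,0.2,0,0,0,0,0.1,0,0,0,0,0.1,0,0,0,0,0.1]' 25; python3 -c "
from station import sense
s=sense();print(s['tcp_pos'],s['tool_rot'],s['ft_torque'])"
```

```text
[216.30367479 221.09398257] [0.46429406 0.1037895  0.05      ]
tcp_pos: [0.505, 0.3341, 0.0362]
force: [-0.8, -1.4, -0.2]
gripper_force: 0.0
t: 20.9
tcp_pos: [0.5077, 0.3365, 0.04]
tool_rot: [0.999, -0.05, 0.001, -0.0]
force: [0.2, -1.5, 5.1]
finger_gap: 0.181
gripper_force: 28.1
[0.50765582 0.33645765 0.03995252] [ 9.98725829e-01 -5.04493782e-02  1.21113160e-03 -3.35683842e-04] [-0.22345063 -0.04568778  0.00964753]
```

Converted, -0.23 rad is -0.0366.

```bash
python3 -m pendant '[0,0,0,0,0.1,0,0,0,0,0.1,0,0,-0.03,0,0.1,0,0,-0.06,0,0.1,0,0,-0.085,0,0.1,0,0,-0.085,0,0.1]' 60|grep -E 't:|pos|force|gap'; python3 -m pendant '[-0.0192,0.2351,0,-0.0366,0.1,-0.0192,0.2351,0,-0.0366,0.1,-0.0192,0.2351,0,-0.0366,0.1,-0.0192,0.2351,0,-0.0366,0.1,-0.0192,0.2351,0,-0.0366,0.1,-0.0192,0.2351,0,-0.0366,0.1,-0.0192,0.2351,0,-0.0366,0.1,-0.0192,0.2351,0.02,-0.0366,0.1,-0.0192,0.2351,0.02,-0.0366,0.1,-0.0192,0.2351,0.02,-0.0366,0.1]' 60; python3 - <<'E'
from h import *
st=sense(); c=st['tcp_pos'];print(c,st['tool_rot'],st["force"])
for n in("top","scene"):
    s=snap(n); np.savez(n+"9.npz",**s)
    print(n,"tip",proj(s,c-[0,0,.035]),"collar",proj(s,c+[0,0,.005]),"hole",proj(s,np.array([.4642,.104,.05])), "rng at tip",[depth(s,*proj(s,c-[0,0,k]))[2].round(3) for k in(.035,.02)])
E
```

```text
t: 21.5
tcp_pos: [0.5089, 0.3376, 0.1272]
tool_rot: [0.999, -0.05, 0.003, -0.002]
force: [0.5, 0.2, -0.6]
finger_gap: 0.173
gripper_force: 60.1
t: 22.5
tcp_pos: [0.4634, 0.1055, 0.1032]
tool_rot: [0.998, 0.065, -0.001, -0.0]
force: [1.0, -0.6, 0.0]
finger_gap: 0.17
gripper_force: 60.1
[0.46342806 0.10546454 0.10316675] [ 9.97867845e-01  6.52623855e-02 -7.50283016e-04 -1.48313306e-04] [ 0.99001163 -0.57666209  0.0022734 ]
top tip [215.55184575 220.27388142] collar [214.17618985 217.95610933] hole [216.63072946 221.03015572] rng at tip [np.float64(0.55), np.float64(0.549)]
scene tip [221.40984631 233.62328773] collar [220.88527377 223.80235695] hole [222.02259338 237.56015879] rng at tip [np.float64(0.547), np.float64(0.549)]
```

```bash
python3 -m pendant '[0,0,0.008,0,0.1,0,0,0.015,0,0.1,0,0,0.015,0,0.1,0,0,0.015,0,0.1]' 60; python3 -c "
from station import sense
s=sense();print(s['tcp_pos'],s['force'],s['ft_torque'])"
```

```text
t: 23.0
tcp_pos: [0.4636, 0.1043, 0.0883]
tool_rot: [0.998, 0.064, -0.0, -0.0]
force: [0.7, 0.2, -1.0]
finger_gap: 0.172
gripper_force: 60.1
[0.46355327 0.10433712 0.08829225] [ 0.67467476  0.20996235 -1.04575755] [-0.07897578  0.02646104 -0.01010532]
```

```bash
python3 -m pendant '[0,0,0.0015,0,0.1,0,0,0.003,0,0.1,0,0,0.004,0,0.1,0,0,0.004,0,0.1]' 60|grep -E 'pos|force:'; python3 -m pendant '[0,0,0.001,0,0.1,0,0,0.002,0,0.1,0,0,0.002,0,0.1]' 60|grep -E 'pos|force:'
```

```text
tcp_pos: [0.4638, 0.1043, 0.0845]
force: [0.8, 0.7, -0.6]
gripper_force: 60.1
tcp_pos: [0.4637, 0.1043, 0.0825]
force: [0.9, -0.9, -0.6]
gripper_force: 60.1
```

```bash
python3 -m pendant '[0,0,0.001,0,0.1,0,0,0.002,0,0.1,0,0,0.002,0,0.1]' 60|grep -E 'pos|force:'; python3 -m pendant '[0,0,0.001,0,0.1,0,0,0.002,0,0.1,0,0,0.002,0,0.1]' 60|grep -E 'pos|force:'
```

```text
tcp_pos: [0.4637, 0.1044, 0.0805]
force: [-0.3, -0.2, -0.7]
gripper_force: 60.1
tcp_pos: [0.4638, 0.1043, 0.0785]
force: [-0.0, -0.6, -0.4]
gripper_force: 60.1
```

```bash
python3 -m pendant '[0,0,0.001,0,0.1,0,0,0.002,0,0.1,0,0,0.002,0,0.1]' 60|grep -E 'pos|force:'; python3 -m pendant '[0,0,0.001,0,0.1,0,0,0.0015,0,0.1,0,0,0.0015,0,0.1]' 60|grep -E 't:|pos|force:'
```

```text
tcp_pos: [0.4638, 0.1043, 0.0765]
force: [0.6, 0.1, -0.1]
gripper_force: 60.1
t: 24.9
tcp_pos: [0.4638, 0.1043, 0.0751]
tool_rot: [0.998, 0.064, -0.0, -0.0]
force: [-0.3, -0.3, -0.4]
gripper_force: 60.1
```

```bash
python3 -m pendant '[0,0,0.0005,0,0.1,0,0,0.001,0,0.1,0,0,0.001,0,0.1]' 60|grep -E 'pos|force:'; python3 -m pendant '[0,0,0.0005,0,0.1,0,0,0.001,0,0.1,0,0,0.001,0,0.1]' 60|grep -E 't:|pos|force:'
```

```text
tcp_pos: [0.464, 0.1043, 0.0746]
force: [-0.5, 0.1, 6.1]
gripper_force: 60.9
t: 25.5
tcp_pos: [0.4641, 0.1044, 0.0742]
tool_rot: [0.998, 0.064, 0.0, 0.0]
force: [-1.6, -0.4, 9.6]
gripper_force: 61.7
```

```bash
python3 -m pendant '[0,0,-0.0025,0,0.1,0,0.002,-0.0025,0,0.1,0,0.004,-0.0025,0,0.1,0,0.005,-0.0025,0,0.1,0,0.005,-0.0025,0,0.1]' 60|grep -E 'pos|force:'; python3 -m pendant '[0,0,0.001,0,0.1,0,0,0.002,0,0.1,0,0,0.002,0,0.1]' 60|grep -E 't:|pos|force:'
```

```text
tcp_pos: [0.4648, 0.0993, 0.0755]
force: [0.1, 1.9, 0.3]
gripper_force: 60.3
t: 26.3
tcp_pos: [0.4647, 0.0994, 0.0734]
tool_rot: [0.998, 0.064, 0.0, -0.0]
force: [1.4, 1.9, -1.2]
gripper_force: 60.2
```

```bash
python3 -m pendant '[0,0,0.001,0,0.1,0,0,0.002,0,0.1,0,0,0.002,0,0.1]' 60|grep -E 'pos|force:'; python3 -m pendant '[0,0,0.001,0,0.1,0,0,0.002,0,0.1,0,0,0.002,0,0.1]' 60|grep -E 't:|pos|force:'
```

```text
tcp_pos: [0.4646, 0.0994, 0.0715]
force: [1.2, 2.6, -0.3]
gripper_force: 60.2
t: 26.9
tcp_pos: [0.4646, 0.0994, 0.0695]
tool_rot: [0.998, 0.064, 0.0, 0.0]
force: [1.9, 1.9, 0.1]
gripper_force: 60.2
```

```bash
python3 -m pendant '[0,0,0.001,0,0.1,0,0,0.002,0,0.1,0,0,0.002,0,0.1]' 60|grep -E 'pos|force:'; python3 -m pendant '[0,-0.001,0,0,0.1,0,-0.002,0,0,0.1,0,-0.003,0,0,0.1,0,-0.004,0,0,0.1,0,-0.005,0,0,0.1,0,-0.005,0,0,0.1]' 60|grep -E 't:|pos|force:'; python3 -c "
from station import sense
s=sense();print(s['tcp_pos'],s['force'],s['ft_torque'])"
```

```text
tcp_pos: [0.4646, 0.0994, 0.0675]
force: [1.8, 2.4, -0.2]
gripper_force: 60.2
t: 27.8
tcp_pos: [0.4641, 0.1035, 0.0676]
tool_rot: [0.998, 0.065, 0.0, 0.001]
force: [1.2, -4.4, -0.9]
gripper_force: 60.1
[0.46408918 0.10351259 0.06757916] [ 1.24417448 -4.42812964 -0.86096907] [-0.9963198  -0.37774885  0.057247  ]
```

```bash
python3 -m pendant '[0,0,0.001,0,0.1,0,0,0.002,0,0.1,0,0,0.002,0,0.1]' 60|grep -E 'pos|force:'; python3 -m pendant '[0,0,0.001,0,0.1,0,0,0.0015,0,0.1,0,0,0.0015,0,0.1]' 60|grep -E 't:|pos|force:'
```

```text
tcp_pos: [0.4645, 0.1038, 0.0658]
force: [2.1, -4.9, 1.2]
gripper_force: 60.5
t: 28.4
tcp_pos: [0.4645, 0.1038, 0.0644]
tool_rot: [0.998, 0.065, 0.001, 0.0]
force: [1.2, -4.7, 2.2]
gripper_force: 60.5
```

```bash
python3 -m pendant '[0,0,0.001,0,0.1,0,0,0.0015,0,0.1,0,0,0.0015,0,0.1]' 60|grep -E 'pos|force:'; python3 -m pendant '[0,0,0.001,0,0.1,0,0,0.0015,0,0.1,0,0,0.0015,0,0.1]' 60|grep -E 't:|pos|force:'
```

```text
tcp_pos: [0.4645, 0.1038, 0.0629]
force: [2.1, -5.5, 1.3]
gripper_force: 60.6
t: 29.0
tcp_pos: [0.4646, 0.1038, 0.0614]
tool_rot: [0.998, 0.065, 0.001, 0.0]
force: [2.9, -4.7, 2.1]
gripper_force: 60.6
```

```bash
python3 -m pendant '[0,0,0.001,0,0.1,0,0,0.002,0,0.1,0,0,0.002,0,0.1]' 60|grep -E 'pos|force:'; python3 -m pendant '[0,0,0.001,0,0.1,0,0,0.002,0,0.1,0,0,0.002,0,0.1]' 60|grep -E 't:|pos|force:'
```

```text
tcp_pos: [0.4646, 0.104, 0.0594]
force: [2.7, -4.7, 2.1]
gripper_force: 60.8
t: 29.6
tcp_pos: [0.4645, 0.1042, 0.0572]
tool_rot: [0.998, 0.064, 0.001, 0.0]
force: [2.8, -3.5, 4.6]
gripper_force: 60.8
```

```bash
python3 -m pendant '[0.0005,0,0.001,0,0.1,0.0005,0,0.002,0,0.1,0.0005,0,0.003,0,0.1,0.0005,0,0.003,0,0.1]' 60|grep -E 'pos|force:'; python3 -m pendant '[0,0,0.001,0,0.1,0,0,0.002,0,0.1,0,0,0.003,0,0.1,0,0,0.003,0,0.1]' 60|grep -E 't:|pos|force:'
```

```text
tcp_pos: [0.4644, 0.1043, 0.0539]
force: [2.3, -3.9, 1.6]
gripper_force: 60.6
t: 30.4
tcp_pos: [0.4645, 0.1043, 0.0509]
tool_rot: [0.998, 0.064, 0.0, 0.0]
force: [2.4, -4.9, 3.5]
gripper_force: 60.6
```

```bash
python3 -m pendant '[0,0,0.001,0,0.1,0,0,0.002,0,0.1,0,0,0.003,0,0.1,0,0,0.003,0,0.1]' 60|grep -E 'pos|force:'; python3 -m pendant '[0,0,0.001,0,0.1,0,0,0.002,0,0.1,0,0,0.002,0,0.1]' 60|grep -E 't:|pos|force:'
```

```text
tcp_pos: [0.4644, 0.1043, 0.0479]
force: [2.5, -4.4, 2.9]
gripper_force: 60.6
t: 31.1
tcp_pos: [0.4645, 0.1043, 0.0459]
tool_rot: [0.998, 0.064, 0.0, 0.0]
force: [3.2, -4.6, 2.4]
gripper_force: 60.6
```

```bash
python3 -m pendant '[0,0,0.0005,0,0.1,0,0,0.001,0,0.1,0,0,0.001,0,0.1]' 60|grep -E 'pos|force:'; python3 -m pendant '[0,0,0.0005,0,0.1,0,0,0.001,0,0.1,0,0,0.001,0,0.1]' 60|grep -E 't:|pos|force:'
```

```text
tcp_pos: [0.4645, 0.1043, 0.045]
force: [3.7, -5.6, 2.5]
gripper_force: 60.7
t: 31.7
tcp_pos: [0.4645, 0.1043, 0.0448]
tool_rot: [0.998, 0.064, 0.0, 0.0]
force: [1.5, -4.7, 11.1]
gripper_force: 61.8
```

```bash
python3 -m pendant '[0,0,-0.0005,0,0.1,0,0,-0.0005,0,0.2,0,0,-0.0005,0,0.4,0,0,-0.0005,0,0.4,0,0,-0.0005,0,0.4,0,0,-0.0005,0,0.4]' 20|grep -E 'pos|force:|gap'; python3 -m pendant '[0,0,-0.01,0,0.4,0,0,-0.03,0,0.4,0,0,-0.06,0,0.4,0,0,-0.1,0,0.4,0,-0.23,-0.1,0,0.4,0,-0.23,-0.1,0,0.4,0,-0.23,-0.1,0,0.4,0,-0.23,-0.1,0,0.4,0,-0.23,-0.1,0,0.4,0,-0.23,-0.1,0,0.4,0,-0.23,-0.1,0,0.4]' 20; python3 - <<'E'
from h import *
s=snap("top"); np.savez("top10.npz",**s)
u,v=proj(s,np.array([.464,.104,.08])).round().astype(int); print(u,v)
P=np.array([depth(s,j,i) for i in range(v-10,v+11) for j in range(u-10,u+11)])
q=P[(P[:,2]>.074)&(P[:,2]<.1)]; print("head top",len(q),q.mean(0).round(4),q[:,2].max())
cv2.imwrite("pics/end.png",cv2.resize(s["pixels"][160:245,115:255][...,::-1],(800,486),interpolation=cv2.INTER_CUBIC))
E
```

```text
tcp_pos: [0.4636, 0.1047, 0.0443]
force: [0.6, -0.7, 0.3]
finger_gap: 0.402
gripper_force: 0.0
t: 33.4
tcp_pos: [0.4341, 0.3328, 0.145]
tool_rot: [0.998, 0.065, -0.0, 0.0]
force: [0.8, -0.4, -0.4]
finger_gap: 0.394
gripper_force: 0.0
216 219
head top 32 [0.4625 0.104  0.0818] 0.08636197677515312
```

View pics/end.png

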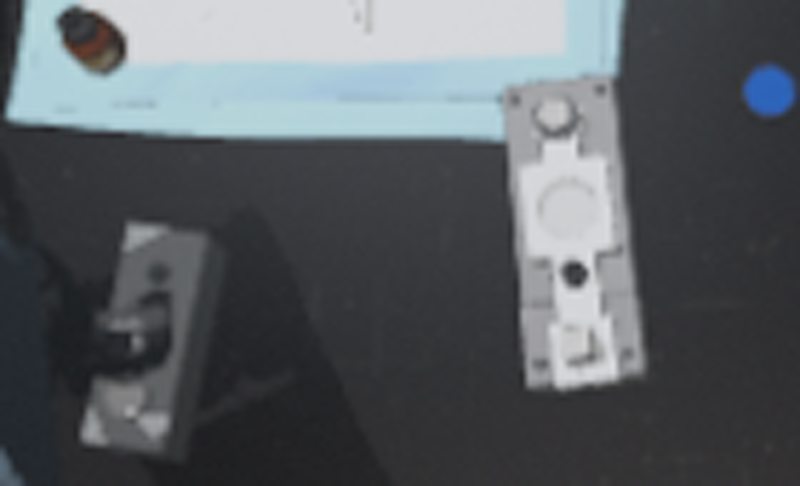

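The pin head is at (578,345) on the cover tab, with both leaves in line, the knob at (574,273) and the pin's stand hole at (160,270) empty. The head top measures 0.081 m, so the pin is seated. The stop pin is in place and the hand is clear of everything.

```bash
python3 -c "
from station import job
print(job.sign_off())"
```

```text
the job is handed in; nothing more can be done
None
```

The stack pin is seated through both leaves into the bore, its collar down on the cover leaf, and let go; the job was handed in at about 33 s of the 56 s allowed. One thing went wrong: the fingertips reach about 36 mm less far than the text says, so my first tries at the knob closed above it, and finding this out meant pressing the shut fingertips on the bare bench at about 70 N.

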